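Refit the rod of the craft-room hand press

ROBOT

A 6-joint arm with a two-finger parallel gripper is mounted at the origin on the work surface. World frame = base frame: x ahead of the robot, y to its left, z up, the work surface at z = 0. Lengths are in m, angles in degrees, forces in N, time in s.
With the tool pointing down it reaches from about 0.375 to 0.75 m from the base axis. Payload 9 kg.
Tool frame: the origin (TCP) lies where the fingers leave the gripper's body, on its centre line; the fingertips stand 73 mm ahead of it and the grasp point (between the pads) lies 54 mm ahead of it (robot.tip_reach is the distance from the TCP to the fingertips, in m); z points along the fingers, y is the line along which they close (so a half turn about z gives the same grasp; the last joint's range is limited). The gripper opens to 85 mm and grips with 20 to 120 N. Pads are 22 mm wide; open, the fingers measure 114 mm over their backs; the gripper's body (76 mm by 85 mm) begins 54 mm behind the grasp point. The pads swing forward as they close: fully open they stand 13 mm farther back than shut.
Start: joints at [-83.291, 5.964, 5.575, 89.605, 0, 77.527], TCP at [0.197, -0.567, 0.304] pointing down, gripper open.
Joint ranges: [-171.21, 171.21], [-48.23, 106.86], [-62.78, 66.21], [-105.2, 120.99], [-86.42, 89.51], [-180, 180]. Speed limits (degrees/s): [127.2, 127.2, 147.25, 180, 180, 180].

INTERFACE

Orientations are given as [roll, pitch, yaw] about the fixed x, y, z axes, in that order (R = Rz(yaw) Ry(pitch) Rx(roll)).
In Python, from plant import robot gives the robot as it stands. Calls block until the motion is done:
- robot.move_pose(position, orientation): joint-space move of the TCP to a pose.
- robot.line_to(position, vel=0.15, rotation=None, guard=None): straight line of the TCP; rotation=None keeps the orientation; vel is the mean speed in m/s. With guard (N) it stops when the force on the tool has changed by that much, and returns True; else False.
- robot.goto_joints(angles): joint-space move.
- robot.set_gripper(opening): finger opening in m; the grip force is fixed at half the most; returns when the fingers have stopped.
- robot.pause(seconds).
- robot.ik(position, orientation): joint angles nearest the present ones, or None.
- robot.observe(): the state.
- robot.grab_frame(name): name is "scene" or "top"; returns the picture (400x640x3 uint8, blue, green, red); there is no depth.
- robot.get_calibration(name): a dict with "vertical_fov" (degrees; the focal length in pixels is half the picture's height over the tangent of half this angle, whatever the lens; pixels are square), "cx", "cy" (the principal point, pixels), "k1" (the pictures are not rectified: a ray, as slopes to the right and down, at radius r is drawn at 1 + k1 r^2 times it, then the intrinsics apply), "rvec" (rotation vector, rad) and "tvec" (3), from world to camera coordinates, as OpenCV has them. Camera axes: x right, y down, z forward; pixel columns grow to the right and rows downward; lengths in m; the calibration is good to about 2 mm. A picture is of the moment at which its call begins. get_calibration takes no time and is no camera call.
A pose or a line that the arm cannot do raises robot.IKError and nothing moves.
- robot.job_done(): hands the job in; it is judged then, once.
The state is a dict: "time": time; "q": joint angles; "qvel": joint speeds; "joint_torque": joint torques, N m; "tool_pos": TCP position; "tcp_rot": TCP orientation; "ft_force": force on the tool from outside, world axes, zero at the start; "torque": the same for the moment, N m; "gripper_width": finger opening in m; "gripper_force": force on a finger pad.
Only numpy, scipy, OpenCV 4.12 (cv2) and the standard library are available. Lean on these libraries where they do the work, as an engineer would, in place of code of your own. Each camera call takes 0.05 s, during which the arm holds its last target. There are 200 camera calls.

TASK

Take the steel press rod from its wooden stand, dip its tip into the open grease tin until it is well below the rim (half-way down or deeper), then thread it from above through the upper and on through the lower bushing of the hand press until its tip stands about two fingers' breadth (25 mm) out below the lower bushing. Finish while still holding it there, steady and with its tip off the base plate, so that a colleague can clip it in. Leave the tin standing and do not disturb the other things on the table.

Things in the scene. Friction and masses are not known exactly. Their poses are not given: they have to be found in the camera images.
- rod_grip (a point): centre of the thick grip end of the press rod, on its axis, 152.5 mm from the tip, 22.5 mm below the top. Straight bare steel rod, 175 mm long, 0.1 to 0.2 kg: lower 130 mm is 12 mm thick (tip slightly tapered), upper 45 mm is a darker ringed grip 16 mm thick. Starts upright, grip up, loose in the socket of the wooden stand. z axis: from tip to grip
- rod_tip (a point): centre of the lower (thin) end face of the press rod, on its axis; at the start it rests on the socket's floor. Same axes as rod_grip
- rod: the press rod; origin at its tip, z axis along the rod towards the grip
- stand: square wooden block, 70 x 70 mm, 50 mm tall, fixed to the table, with one round vertical socket 14 mm wide and 38 mm deep in the middle of its top. Origin at the centre of its underside, z up
- tin: small open round grease tin of bare metal with nearly nothing left in it, standing loose on the table, 72 mm across outside, 66 mm inside, 43 mm tall, floor 4 mm thick, 0.25 kg. Origin at the centre of its underside, z up
- tin_rim (a point): centre of the tin's mouth, level with its rim, 43 mm above the table
- press: grey hand press fixed to the table, yaw within 0.5 rad: base plate 130 x 170 mm, 12 mm thick; a column 142 mm tall, 50 mm wide in x, 70 to 100 mm along +y from the bushings, with a short lever (unused); two arms, one above the other, reach from it in -y, each ending in a brass bushing. Origin on the table under the bushings, on their common vertical axis, z up
- upper_bush (a point): centre of the mouth (top) of the upper bushing, 147 mm above the table. Both bushings are 22 mm tall: flared over the upper 10 mm from a 26 mm wide mouth to a 15 mm wide bore, which fills the lower 12 mm. Axes as the press
- lower_bush (a point): centre of the mouth (top) of the lower bushing, 82 mm above the table; the bushing's lower end is 22 mm below it, which is 60 mm above the table and 48 mm above the top of the base plate. Axes as the press
- glue: white glue stick standing upright, 30 mm thick, 95 mm tall; a bystander to be left alone
- tape: clear ring of sticky tape lying flat, 90 mm across, 18 mm high; a bystander to be left alone
- beads: clear jar with a white lid, 64 mm across, 75 mm tall; a bystander to be left alone
- stapler: grey and black stapler, 130 x 35 mm, 40 mm tall; a bystander to be left alone
- punch: grey and black paper punch, 100 x 90 mm, 75 mm tall; a bystander to be left alone
- brush: paint brush lying on the table; a bystander to be left alone
- cup: white cup standing upright, 68 mm across, 85 mm tall; a bystander to be left alone
There are look-alikes about, which are no part of the job. Of the things like the press, leave any that is red; of the rest the smaller one is meant. Of the things shaped like the rod, the bare steel one is meant.

How it is judged:
By the outcome, as a careful person would: the job done as asked, in the order asked, and still so for the second after the job is handed in, while the arm keeps its last pose, push and grip.
It also fails if it takes over 54 s, if anything falls off the work surface, if the arm or the gripper's body presses on something with over 40 N, if the wrist force passes 120 N, or if a joint passes its speed limit or range.

## Working session

There is one attempt and no reset: what is moved stays moved. The work goes in short steps, each a Python script; the robot and the scene stay as the last script left them, time stands still between calls to the robot, and variables do not carry over. Pictures are saved under pics/ and viewed, at most 10 in all, crops included, and the job is handed in when it is done.

```bash
mkdir -p pics; ls; python3 - <<'E'
from plant import robot
import cv2
for n in("scene","top"):
    cv2.imwrite(f"pics/{n}0.png",robot.grab_frame(n)); print(n,robot.get_calibration(n))
print(robot.observe())
E
```

```text
pics
scene {'vertical_fov': 45.33514905180521, 'cx': 323.9832489873458, 'cy': 205.95898414431792, 'k1': -0.05710442227005546, 'rvec': array([ 2.18026431,  0.80343871, -0.38084316]), 'tvec': array([-0.32848749, -0.0756374 ,  1.52654927])}
top {'vertical_fov': 54.55812784210787, 'cx': 318.36437519771016, 'cy': 198.5450133371637, 'k1': -0.05670425959758832, 'rvec': array([ 2.10228326, -2.15891508,  0.1796368 ]), 'tvec': array([0.04005225, 0.44436358, 1.13787337])}
{'time': 0.1, 'q': array([-8.32897552e+01,  5.99675119e+00,  5.53143026e+00,  8.96050594e+01,
        9.47510124e-04,  7.75273478e+01]), 'qvel': array([ 0.00809543, -0.06432492,  0.01712338,  0.05390933,  0.03332996,
        0.0718966 ]), 'joint_torque': array([ 7.56638241e-03, -5.58207142e+01,  5.04720569e+01,  1.29133678e-02,
       -1.67441967e-04,  2.54437708e-06]), 'tool_pos': array([ 0.19714406, -0.56645887,  0.30318334]), 'tcp_rot': array([-1.79931485e+02, -1.61254420e-02,  1.91828868e+01]), 'ft_force': array([ 0.02818145, -0.79688822, -0.15381633]), 'torque': array([ 0.00660192,  0.004704  , -0.00776848]), 'gripper_force': 0.0, 'gripper_width': 0.08580169417502763}
```

View pics/scene0.png

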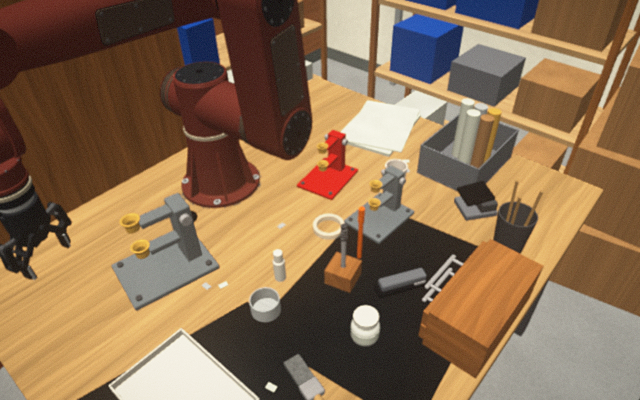

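View pics/top0.png

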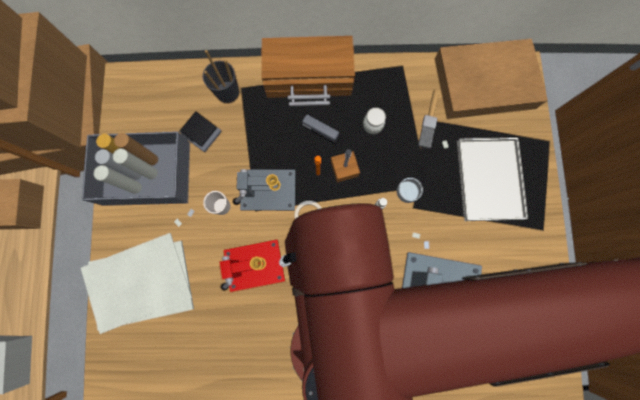

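The scene view shows the small grey press near (380,205), the stand with the steel rod near (344,250), the orange look-alike at (361,232) and the tin at (265,303). In the top view these are at (268,188), (346,158), (318,165) and (410,190). I'll enlarge both views next.

```bash
python3 - <<'E'
import cv2
a=cv2.imread("pics/scene0.png")[150:330,235:435]; cv2.imwrite("pics/sc.png",cv2.resize(a,(660,594),interpolation=cv2.INTER_CUBIC))
b=cv2.imread("pics/top0.png")[135:225,230:430]; cv2.imwrite("pics/tc.png",cv2.resize(b,(800,360),interpolation=cv2.INTER_CUBIC))
E
```

```text
(no output)
```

View pics/sc.png

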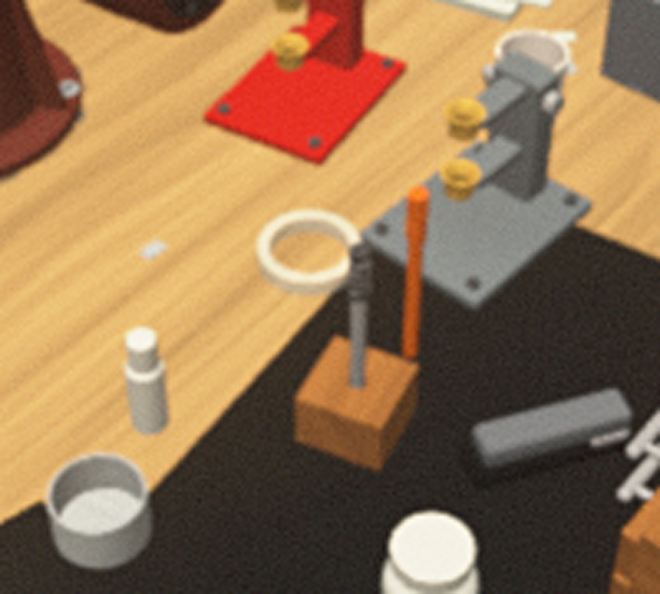

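View pics/tc.png

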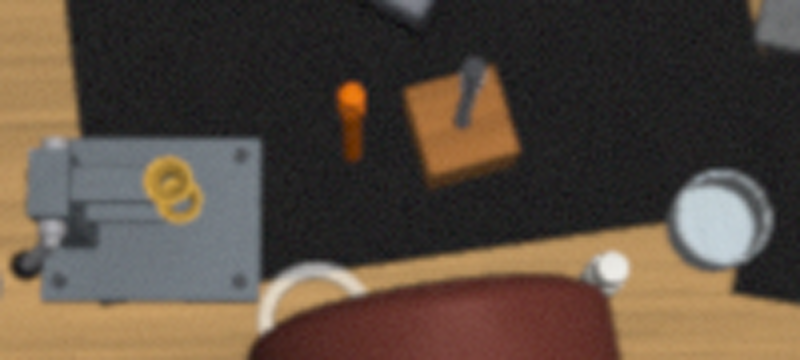

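The enlarged views give these crop pixels (scene / top):
- Rod top: (360,244) / (475,62)
- Socket: (357,385) / (463,124)
- Upper mouth: (464,113) / (168,181)
- Lower mouth: (461,170) / (181,201)
- Tin rim: (99,487) / (721,219)

Next I'll triangulate them.

```bash
cat > h.py <<'E'
import numpy as np, cv2
from scipy.optimize import least_squares
from plant import robot
C={n:robot.get_calibration(n) for n in("scene","top")}
def proj(n,X):
    c=C[n]; f=200/np.tan(np.radians(c["vertical_fov"]/2))
    p=cv2.Rodrigues(c["rvec"])[0]@np.asarray(X,float)+c["tvec"]; s=p[:2]/p[2]
    return f*s*(1+c["k1"]*(s@s))+[c["cx"],c["cy"]]
def tri(views,z=None):
    x0=[.5,0,.1] if z is None else [.5,0]
    full=lambda x: x if z is None else [*x,z]
    r=least_squares(lambda x:np.concatenate([proj(n,full(x))-uv for n,uv in views]),x0)
    return np.array(full(r.x)),np.abs(r.fun).max()
E
cat > m.py <<'E'
from h import *
np.set_printoptions(precision=4,suppress=True)
s=lambda u,v:("scene",((u+.5)/3.3-.5+235,(v+.5)/3.3-.5+150))
t=lambda u,v:("top",((u+.5)/4-.5+230,(v+.5)/4-.5+135))
for k,a,b,z in [("rodtop",s(360,244),t(475,62),.187),("socket",s(357,385),t(463,124),.05),("ub",s(464,113),t(168,181),.147),("lb",s(461,170),t(181,201),.082),("tin",s(99,487),t(721,219),.043),("orange",s(418,192),t(352,95),.18),("glue",s(141,337),t(612,270),.095)]:
    print(k,*tri([a,b]),"fixed z",*tri([a,b],z))
for p in [(262,137),(262,300),(42,300)]: print("base",tri([t(*p)],.012)[0])
for p in [(405,87),(494,66),(521,152),(432,178)]: print("stand",tri([t(*p)],.05)[0])
E
python3 m.py
```

```text
rodtop [ 0.5473 -0.0567  0.1937] 0.35213376391197926 fixed z [ 0.5465 -0.0549  0.187 ] 1.488679564174987
socket [ 0.5449 -0.0564  0.0446] 0.2688388203874865 fixed z [ 0.5457 -0.0578  0.05  ] 0.9366969356803452
ub [0.4828 0.1565 0.1452] 0.06639203674035343 fixed z [0.483  0.1559 0.147 ] 0.4046973308061297
lb [0.4826 0.1558 0.0841] 0.48943770739276715 fixed z [0.4824 0.1566 0.082 ] 0.5559004398368756
tin [ 0.4653 -0.2497  0.0445] 0.1402648795574919 fixed z [ 0.4649 -0.2495  0.043 ] 0.3113399734107247
orange [0.5328 0.0275 0.1759] 0.12360393955060545 fixed z [0.5332 0.0263 0.18  ] 0.9049532424176618
glue [ 0.4204 -0.1566  0.0939] 0.09581720650260195 fixed z [ 0.4206 -0.1568  0.095 ] 0.22435020252953564
base [0.5464 0.0988 0.012 ]
base [0.417  0.1009 0.012 ]
base [0.4215 0.2713 0.012 ]
stand [ 0.5731 -0.0135  0.05  ]
stand [ 0.588  -0.0823  0.05  ]
stand [ 0.5197 -0.0999  0.05  ]
stand [ 0.5013 -0.0316  0.05  ]
```

```bash
python3 - <<'E'
from h import *
O=[180,0,90]
for p in [(.546,-.0565,.30),(.465,-.2497,.33),(.483,.156,.372),(.483,.156,.24)]: print(robot.ik(p,O))
robot.move_pose([.546,-.0565,.30],O)
print(robot.line_to([.546,-.0565,.2185],vel=.12,guard=8))
robot.pause(.3); f0=robot.observe(); robot.set_gripper(0.0); f1=robot.observe()
print(f0["ft_force"],f1["ft_force"],f1["torque"],f1["gripper_width"],f1["gripper_force"],f1["tool_pos"],f1["time"])
print(robot.line_to([.546,-.0565,.30],vel=.12))
robot.pause(.3); o=robot.observe(); print(o["ft_force"],o["torque"],o["gripper_width"],o["tool_pos"],o["tcp_rot"],o["time"])
a=robot.grab_frame("scene"); b=robot.grab_frame("top"); cv2.imwrite("pics/s1.png",a); cv2.imwrite("pics/t1.png",b)
X=[.546,-.0565,.15]
su,sv=map(int,proj("scene",X)); tu,tv=map(int,proj("top",X)); print(su,sv,tu,tv)
m=np.hstack([cv2.resize(a[sv-60:sv+60,su-40:su+40],None,fx=5,fy=5,interpolation=2),cv2.resize(b[tv-60:tv+60,tu-40:tu+40],None,fx=5,fy=5,interpolation=2)])
cv2.imwrite("pics/m1.png",m)
E
```

```text
[-19.56451637  -3.02231606  -3.96167771  89.06063836   0.
  70.43548363]
[-42.44945655  -6.22248283  -3.87753688  92.34494595   0.
  47.55054345]
[ 3.10603084 -8.5679181  -1.61967445 96.94824366  0.         93.10603084]
[  3.10603084 -10.48013176 -17.11155086  83.3685809    0.
  93.10603084]
False
[0.33952766 0.17482664 0.26873706] [ 0.48033538 -0.32743927  0.10534358] [ 0.00745107 -0.26693009 -0.0328293 ] 0.014573868123427433 58.4341835975647 [ 0.54615857 -0.05652605  0.21868098] 4.0833
False
[ 0.77631766 -0.4642035  -0.80144817] [ 0.02158791 -0.00840223  0.01002041] 0.014801168852980296 [ 0.54581466 -0.05644232  0.29946752] [-1.79954999e+02 -1.47362047e-02  9.00007749e+01] 5.2167
343 236 347 155
```

View pics/m1.png

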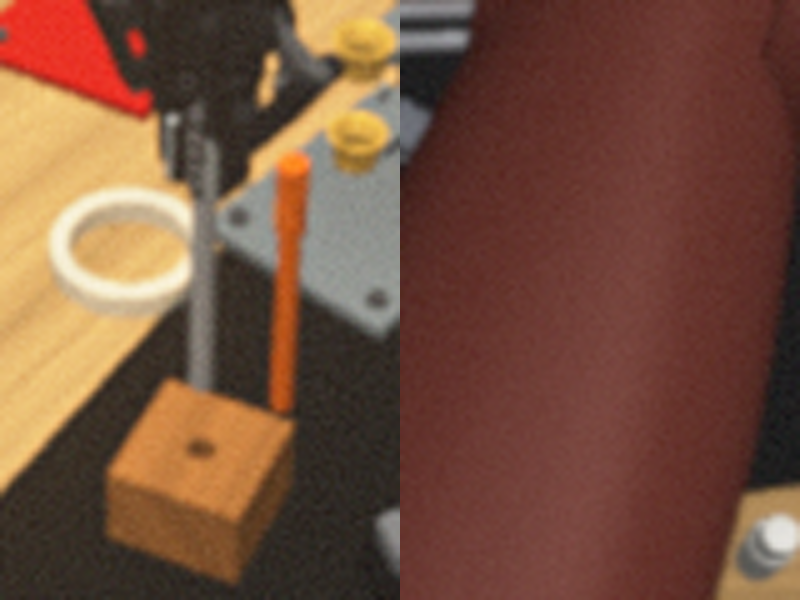

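The rod is out of the socket and held about upright. In the crop its axis runs from about (204,190) to the tip at (202,390). The top view is blocked by the arm. I'll compare this axis with the predicted vertical, then dip.

```bash
python3 - <<'E'
from h import *
np.set_printoptions(precision=4,suppress=True)
g=cv2.imread("pics/s1.png")
tcp=np.array([.5458,-.0564,.2995])
# rod brightness-centroid columns per row (rows 216..250)
hsv=cv2.cvtColor(g,cv2.COLOR_BGR2HSV).astype(int)
for r in range(222,252,4):
    row=g[r,334:352].mean(1); print(r,row.astype(int))
for z in (.18,.14,.10,.093): print(z,proj("scene",[tcp[0],tcp[1],z]))
print(proj("scene",[tcp[0],tcp[1]+.01,.093])-proj("scene",[tcp[0],tcp[1],.093]),proj("scene",[tcp[0]+.01,tcp[1],.093])-proj("scene",[tcp[0],tcp[1],.093]))
E
```

```text
222 [175 174 183 178 173 183 191 173 131 126 113 108 117 136 147 147 148 148]
226 [180 175 179 182 184 193 183 149 130 122 115 104  91  70  60  63  77  91]
230 [190 196 210 220 231 235 217 167 128 120 114  93  64  47  50  50  48  45]
234 [223 212 202 185 159 137 113 117 124 125 115  92  64  44  42  48  51  44]
238 [154 133  89  66  46  53  69 107 122 122 111  91  60  41  46  47  47  45]
242 [ 46  43  46  46  41  54  70 107 125 120 110  84  58  43  55  47  49  49]
246 [ 51  50  51  44  47  46  70 104 121 127 109  80  51  41  48  48  39  40]
250 [ 44  44  48  50  40  43  74 108 125 120 104  74  53  47  41  48  44  44]
0.18 [343.5719 227.4845]
0.14 [343.3448 239.675 ]
0.1 [343.1268 251.3014]
0.093 [343.0896 253.2808]
[ 2.5874 -2.3058] [3.2103 1.955 ]
```

```bash
python3 - <<'E'
from h import *
np.set_printoptions(precision=4,suppress=True)
robot.line_to([.465,-.2497,.30],vel=.15)
print(robot.line_to([.465,-.2497,.2215],vel=.07,guard=6))
robot.pause(.3); o=robot.observe(); print(o["ft_force"],o["tool_pos"],o["time"])
a=robot.grab_frame("scene"); cv2.imwrite("pics/s2.png",a)
robot.line_to([.465,-.2497,.3],vel=.12); robot.line_to([.465,-.2497,.385],vel=.12)
robot.line_to([.483,.156,.385],vel=.17)
robot.pause(.5); o=robot.observe(); print(o["ft_force"],o["tool_pos"],o["time"])
b=robot.grab_frame("scene");t=robot.grab_frame("top"); cv2.imwrite("pics/s3.png",b);cv2.imwrite("pics/t3.png",t)
def crop(g,n,X,h=40):
    u,v=map(int,proj(n,X)); print(n,u-h,v-h); return cv2.resize(g[v-h:v+h,u-h:u+h],(390,390),interpolation=2)
cv2.imwrite("pics/m3.png",np.hstack([crop(a,"scene",[.465,-.25,.05]),crop(b,"scene",[.483,.156,.16])]))
cv2.imwrite("pics/m3t.png",crop(t,"top",[.483,.156,.15]))
E
```

```text
False
[ 0.5566 -0.266  -1.0981] [ 0.4651 -0.2498  0.2217] 8.4417
[ 0.0562 -0.1312 -1.6165] [0.483 0.156 0.385] 13.2
scene 224 255
scene 335 139
top 231 139
```

View pics/m3.png

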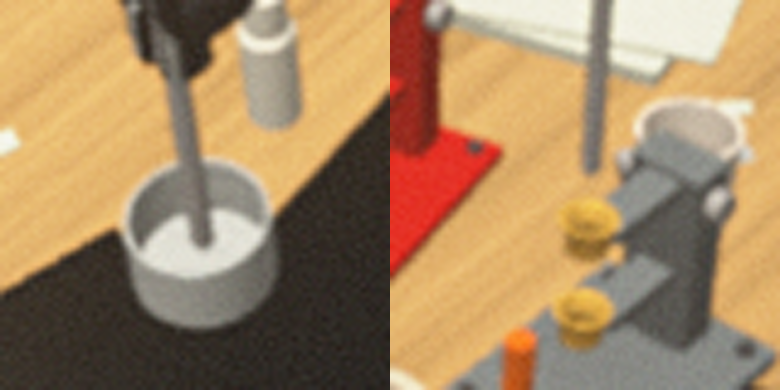

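View pics/m3t.png

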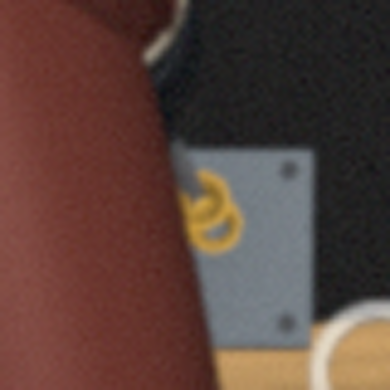

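The dip was deep: the tip was near the tin's floor at crop (203,240) and the tin is still standing. Over the press, the tip is at right-hand crop (592,172), with the upper mouth at (590,213). Next I'll check the axis against the predicted vertical.

```bash
python3 - <<'E'
from h import *
np.set_printoptions(precision=3,suppress=True)
g=cv2.imread("pics/s3.png").astype(float).mean(2)
for r in range(140,178,3): print(r,g[r,370:386].astype(int))
for z in (.28,.25,.22,.19,.178,.147,.082): print(z,proj("scene",[.483,.156,z]),proj("top",[.483,.156,z]))
X=np.array([.483,.156,.178])
for d in ([.01,0,0],[0,.01,0]): print(d,proj("scene",X+d)-proj("scene",X),proj("top",X+d)-proj("top",X))
t=cv2.imread("pics/t3.png").astype(int).mean(2)
print(t[164:184,264:280].astype(int))
E
```

```text
140 [234 236 235 238 241 227 176 124 114 118 168 226 238 237 236 237]
143 [236 235 236 237 240 216 157 125 110 122 185 230 237 234 237 232]
146 [216 214 213 215 213 181 135 117 110 129 205 235 236 237 235 236]
149 [175 189 195 214 217 186 137 120 113 142 207 231 230 222 219 214]
152 [175 173 175 171 167 139 124 123 113 118 160 176 191 208 217 226]
155 [177 181 181 179 166 145 124 122 113 135 154 163 162 155 163 156]
158 [176 173 173 168 153 135 128 119 111 134 153 165 163 174 171 174]
161 [167 168 170 165 152 124 114 112 115 148 173 173 171 175 171 179]
164 [164 162 162 156 149 127 117 105 119 154 169 176 176 175 185 221]
167 [168 167 170 173 147 125 117 110 125 164 179 178 174 176 178 184]
170 [171 173 173 164 139 122 108 111 139 162 172 178 193 196 162 132]
173 [173 177 174 170 150 125 109 118 146 160 167 144 139 142 120  92]
176 [181 179 181 173 172 165 172 165 174 170 170 161 132 125 135 146]
0.28 [378.306 141.723] [265.07  167.822]
0.25 [377.595 151.658] [266.742 170.781]
0.22 [376.905 161.281] [268.316 173.567]
0.19 [376.233 170.604] [269.8   176.193]
0.178 [375.97  174.252] [2
[... 828 characters left out ...]
 130 128 123 121 123 123 125]
 [ 54  50  53  70  81  88  98 119 136 136 133 130 126 123 124 125]
 [ 51  47  50  64  74  84  90 107 125 132 138 139 134 129 124 123]
 [ 50  52  52  64  75  82  89  97 110 113 120 133 141 133 123 123]
 [ 50  47  51  65  75  79  86  91  96 101  99 118 133 139 127 124]
 [ 54  46  48  68  85  88  85  90  92  94  94 102 123 141 131 121]
 [ 52  49  48  65  91 102  92 105 116 117 106 100 113 140 133 126]
 [ 53  49  48  60  88 110 109 131 142 135 117 106 112 140 138 130]
 [ 53  50  47  54  83 114 123 138 137 125 115 104 120 140 142 138]
 [ 50  49  48  49  74 110 126 128 123 115 103 110 128 136 133 140]
 [ 51  49  50  49  65 100 118 116 113 114 112 126 136 119 114 134]]
```

Axis and tip agree with the prediction within 0.3 px (about 1 mm). I'll thread it in stages and watch the forces.

```bash
python3 - <<'E'
from h import *
np.set_printoptions(precision=4,suppress=True)
for zt in (.149,.138,.128,.118,.085,.073,.064):
    hit=robot.line_to([.483,.156,zt+.2067],vel=.05,guard=6); robot.pause(.15)
    o=robot.observe(); print(zt,hit,o["ft_force"],o["torque"],o["tool_pos"],o["time"])
    if hit: break
b=robot.grab_frame("scene");cv2.imwrite("pics/s4.png",b)
E
```

```text
0.149 False [ 0.298  -0.6222 -0.3944] [-0.014   0.0064  0.0206] [0.4831 0.156  0.3561] 14.1833
0.138 False [ 0.0858 -0.0824 -1.7708] [0.0127 0.025  0.0183] [0.483  0.156  0.3448] 14.7
0.128 False [ 0.2488 -0.3515 -1.0657] [0.0068 0.046  0.0402] [0.483  0.156  0.3348] 15.2
0.118 False [ 0.0685  0.9323 -1.2128] [ 0.0814 -0.0041 -0.0392] [0.483  0.156  0.3248] 15.7
0.085 False [ 0.1737  0.2392 -1.1065] [ 0.0199 -0.0253  0.0118] [0.4831 0.156  0.2921] 16.6583
0.073 False [ 0.0008 -0.5712 -1.4437] [-0.002  -0.0044 -0.0215] [0.483  0.156  0.2798] 17.2
0.064 False [-0.0032  0.7664 -0.6018] [ 0.0196  0.0542 -0.0275] [0.483  0.156  0.2708] 17.6833
```

```bash
python3 - <<'E'
from h import *
np.set_printoptions(precision=4,suppress=True)
hit=robot.line_to([.483,.156,.035+.2067],vel=.05,guard=6); robot.pause(.3)
o=robot.observe(); print(hit,o["ft_force"],o["torque"],o["tool_pos"],o["gripper_width"],o["time"])
b=robot.grab_frame("scene");cv2.imwrite("pics/s5.png",b)
u,v=map(int,proj("scene",[.483,.156,.1])); print(u-40,v-40,proj("scene",[.483,.156,.035]),proj("scene",[.483,.156,.060]))
cv2.imwrite("pics/m5.png",cv2.resize(b[v-40:v+40,u-40:u+40],(600,600),interpolation=2))
E
```

```text
False [ 0.6223 -0.9301 -1.0731] [ 0.0119 -0.0462  0.0044] [0.4831 0.156  0.2419] 0.014279503340906547 18.7667
334 156 [373.0463 214.456 ] [373.5305 207.8367]
```

View pics/m5.png

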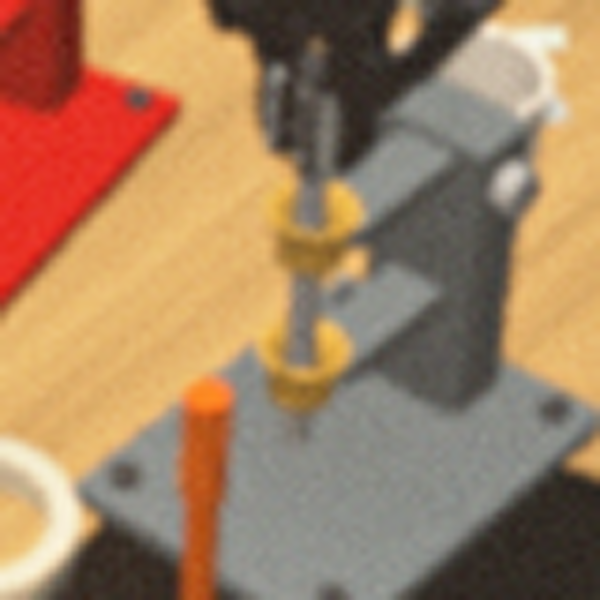

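The rod passes through both bushings. Its tip shows at crop (300,438), image row 214.5, against a predicted 214.5. That is about 25 mm below the lower bushing and clear of the base plate. Handing in.

```bash
python3 -c "
from plant import robot
print(robot.job_done())"
```

```text
the job is handed in; nothing more can be done
None
```

I dipped the steel rod near the tin's floor, threaded it through both bushings of the small grey press, and handed in while holding it steady with its tip about 25 mm below the lower bushing and off the base plate (about 19 of the 54 s used).

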